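Press a honey gift-tin lid home with the bench quick clamp

ROBOT

A 6-joint arm with a two-finger parallel gripper is mounted at the origin on the work surface. World frame = base frame: x ahead of the robot, y to its left, z up, the work surface at z = 0. Lengths are in m, angles in rad, forces in N, time in s.
With the tool pointing down it reaches from about 0.275 to 0.725 m from the base axis. Payload 15.9 kg.
Tool frame: the origin (TCP) lies at the very end of the fingers, on their centre line; the grasp point (between the pads) lies behind it (r.grip_point_offset is the z of the grasp point in the tool frame, in m); z points along the fingers, y is the direction in which the jaws open and shut (so a half turn about z gives the same grasp; the last joint's range is limited). The gripper opens to 85 mm and grips with 20 to 120 N. Pads are 22 mm wide; open, the fingers measure 114 mm over their backs; the gripper's body (76 mm by 85 mm) begins 54 mm behind the grasp point. The pads swing forward as they close: fully open they stand 13 mm farther back than shut.
Start: joints at [-1.176, 0.213, -0.034, 1.323, 0, 1.571], TCP at [0.192, -0.462, 0.192] pointing down, gripper open.
Joint ranges: [-2.98, 2.98], [-0.74, 1.72], [-1.14, 1.35], [-2.1, 2.04], [-1.57, 1.44], [-3.14, 3.14]. Speed limits (rad/s): [1.89, 1.89, 2.39, 2.57, 3.14, 3.14].

INTERFACE

Orientations are given as a rotation vector (axis times angle).
In Python, from workcell import r gives the robot as it stands.
- The arm moves only by the tool drive_tool, never from a script. Its arguments are lists of equal length, an entry for each row: "xyz": the shift along the world's x, y, z scaled (see below), a list of three; "rotation": the turn, a rotation vector about the world's x, y, z scaled (see below), a list of three; "fingers": the opening, from 0 (shut) to 1 (fully open). A call has 1 to 5 rows; each row shifts and turns the pose as measured when the row begins; what a row does not reach is not made up. The controller multiplies each number of a shift by 30 mm and each number of a turn by 5 degrees. A row lasts 1/8 s, in which the tool goes at most 62.5 mm and 10.7 degrees, less where a joint would pass 70% of its speed; a pose out of reach is approached as far as the arm can. A call with a number of a shift or a turn outside -1 to 1 is refused whole. A call with a gripper value outside its range is refused whole. The fingers move at their own pace and stop on an object; "force" is the grip in N (left out, the last holds). Time passes only in rows, so rows that do not move let the fingers close. It gives the time, the measured TCP pose, the force and the opening at its end, in the units of the state.
- r.sense(): the state, without advancing time (a new reading comes with each control period).
- r.camera(name): name is "scene" or "top" or "wrist"; returns (picture, depth): 420x560x3 uint8, red, green, blue; 420x560 float32, m along the optical axis (not along the pixel's ray), 0 where there is no reading.
- r.camera_info(name): a dict with "fovy" (degrees; the focal length in pixels is half the picture's height over the tangent of half this angle, whatever the lens; pixels are square), "cx", "cy" (the principal point, pixels), "R" (3x3) and "t" (3): a world point X has camera coordinates R X + t. Camera axes: x right, y down, z forward; pixel columns grow to the right and rows downward; lengths in m; the calibration is good to about 2 mm. A picture is of the moment at which its call begins: read the wrist's pose just before it. camera_info takes no time and is no camera call; for the wrist camera it gives the pose at the moment of the call.
- r.close_job(): hands the job in, once; it reports no verdict.
The state is a dict: "clock": time; "joint_pos": joint angles; "dq": joint speeds; "tau": joint torques, N m; "position": TCP position; "orientation": TCP orientation; "contact_force": force on the tool from outside, world axes, zero at the start; "torque": the same for the moment, N m; "finger_gap": finger opening in m.
Only numpy, scipy, OpenCV 4.12 (cv2) and the standard library are available. Lean on these libraries where they do the work, as an engineer would, in place of code of your own. Each camera call takes 0.05 s, during which the arm holds its last target.

TASK

Close the gift tin lying in the bench clamp: squeeze the orange trigger again and again so that the jaw walks onto the green lid, pushes the tin against the end stop and presses the lid fully home. Then press the green release tab down until the jaw has sprung all the way back, and let go. Let the clamp do the pushing - do not push the jaw, the lid or the tin yourself - and leave the honey jars alone.

Things in the scene. Friction and masses are not known exactly. Their poses are not given: they have to be found in the camera images.
- clamp: Quick clamp bolted to the table, 345 x 104 mm. Origin on the table below the trigger hinge; x along the bar, the way the jaw advances; z up. In its frame (mm): bed x -80 to 265, top z 10; guide rails at y 35 to 43 either side, x 82 to 262, top z 28; blue housing x -70 to 40, y -18 to 18, top z 110; toothed bar at z 36 to 52.
- post_top (a point): Centre of the top of the clamp's fixed black grip post, at clamp x -28.5, z 168 mm. The post spans clamp x -34.5 to -22.5, y -13 to 13 mm and does not give. The orange trigger stands in front of it (+x), the green tab behind it (-x).
- trigger (a joint): Orange trigger lever (rad): 0 = at rest, 0.50 = fully squeezed towards the post; hinge at clamp x 0, z 104 mm. 4 N at the roller moves it, up to 22 N is needed while the jaw presses the lid home; it springs back when let go. A full squeeze walks the jaw about 18 mm; let it return to 0 before the next one. It stops short when the jaw can go no further.
- trigger_roller (a point): Centre of the cross bar at the trigger's top, diameter 12, 34 mm long across the clamp. At rest at clamp x 14, z 158 mm, squeezed x -13, z 158. Squeeze it towards the post's back face: 55 mm over both at rest, 27 mm when squeezed. Only the trigger gives, so centre the gripper about the squeezed position (x -21), or draw the roller back with one finger.
- jaw (a joint): Travel of the black jaw (m) along clamp +x: 0 = fully back, at most 0.080. A ratchet holds what the squeezes have gained (it settles back up to 9 mm after a squeeze); a 3 N spring draws it back to 0 in under 1 s while the release tab is held down.
- jaw_face (a point): Centre of the jaw's flat rubber face, 46 x 46 mm, looking to clamp +x, at clamp x 62 (when fully back), z 42 mm.
- tab (a joint): Green release tab (rad): 0 = up, 0.34 = fully pressed. It frees the jaw from about 0.20 on. It nods a little as the ratchet clicks.
- tab_top (a point): Centre of the green release tab's top face, 26 mm along the bar, 30 mm across, at clamp x -104, z 99 mm when up. It goes 21 mm straight down; 1 to 2 N is enough, with short kicks of up to 10 N as teeth slip by, so press it right down. The post (its back face 69 mm in front) and the trigger stand 60 to 70 mm higher: turn a wide gripper body across the bar.
- tin: Yellow gift tin lying on its side on the bed between the rails, loose, 0.3 to 0.6 kg, 64 x 64 mm in section, 104 mm long when closed. Origin: centre of the closed tin's underside; x points to the end stop, the yellow end face is at x +52 mm, the lid is at the -x end facing the jaw.
- lid (a joint): How far the green push-on lid is open (m): 0 = fully home, its start is 0.008 to 0.013. A stiff fit: it takes about 7 N to push and stays where it is left. While open, a bare steel neck shows between the green lid and the yellow tin.
- lid_face (a point): Centre of the lid's flat outer face, 64 x 64 mm, looking to the jaw (tin -x), 32 mm above the tin's underside.
- stop: Dark steel end stop fixed on the bed, at clamp x 214 to 238 mm, 20 mm along the bar, 62 mm wide, 45 mm tall. Origin: centre of its underside on the bed; axes as the clamp's; the face that the tin meets is at its x -10 mm.
- jar0: Honey jar (bystander), amber glass, 62 mm diameter, 85 mm tall, origin at the centre of its underside.
- jar1: Honey jar (bystander), the same with a white cap.
- jar2: Honey jar (bystander), the same as jar0.
Things that resemble listed ones, but are neither listed nor needed, are in the scene too. What is shaped like the tin but blue is not meant.

How it is judged:
By the outcome, as a careful person would: the job done as asked, in the order asked, and still so for the second after the job is handed in, with the robot touching nothing.
It also fails if it takes over 51 s, if anything falls off the work surface, if the arm or the gripper's body presses on something with over 40 N, if the wrist force passes 120 N, or if a joint passes its speed limit or range.

## Working session

There is one attempt and no reset: what is moved stays moved. The work goes in short steps, Python scripts to look and compute and a tool call to move; the robot and the scene stay as the last step left them, time stands still between calls to the robot, and variables do not carry over. Pictures are saved under pics/ and viewed, and the job is handed in when it is done.

Besides the shell and the picture viewer there is one more tool, called after "Call:" by a JSON object that holds its "api" and its "payload". drive_tool: Moves the arm, as the interface text tells. Its arguments: {"type":"object","properties":{"xyz":{"type":"array"},"rotation":{"type":"array"},"fingers":{"type":"array"},"force":{"type":"number"}},"required":["xyz","rotation","fingers"]}

```bash
ls; mkdir -p pics; python3 - <<'E'
from workcell import r
import cv2,numpy as np
print(r.sense(), r.grip_point_offset)
for n in ["scene","top"]:
    p,d=r.camera(n); cv2.imwrite(f"pics/{n}0.png",p[:,:,::-1]); np.savez(f"{n}0.npz",p=p,d=d,**{k:v for k,v in r.camera_info(n).items()})
    print(n,r.camera_info(n))
E
```

```text
pics
{'clock': 0.0, 'joint_pos': array([-1.17603164e+00,  2.13344894e-01, -3.50533563e-02,  1.32348943e+00,
        1.78109649e-05,  1.57077690e+00]), 'dq': array([ 0.0004077 , -0.00099742, -0.00030681, -0.00093586, -0.00048196,
       -0.00054063]), 'tau': array([-2.04103446e-03, -6.86147046e+01,  4.87125850e+01,  1.71516091e-02,
       -1.67205912e-04, -1.07270257e-06]), 'position': array([ 0.19215659, -0.46119373,  0.19182409]), 'orientation': array([-3.07953439e+00, -6.15895639e-01,  3.08622230e-04]), 'contact_force': array([-1.10189702, -0.66964113,  0.30146156]), 'torque': array([ 0.03156647, -0.06787525,  0.04298445]), 'finger_gap': 0.0854650383595318} -0.0187
scene {'fovy': 55.202883889031526, 'cx': 276.78876735218313, 'cy': 211.73507666157522, 'R': array([[-0.77287128,  0.63439176, -0.01473345],
       [ 0.53614343,  0.64040455, -0.54993839],
       [-0.33944102, -0.43293083, -0.83507526]]), 't': array([ 0.44783786, -0.23418859,  1.27261156])}
top {'fovy': 52.11069600219402, 'cx': 283.9576131121794, 'cy': 201.01453860882776, 'R': array([[-0.00402414, -0.99972199, -0.02323264],
       [-0.98834263,  0.00751209, -0.15206055],
       [ 0.1521928 ,  0.02234989, -0.98809809]]), 't': array([0.01064102, 0.57892473, 0.89796753])}
```

View pics/scene0.png

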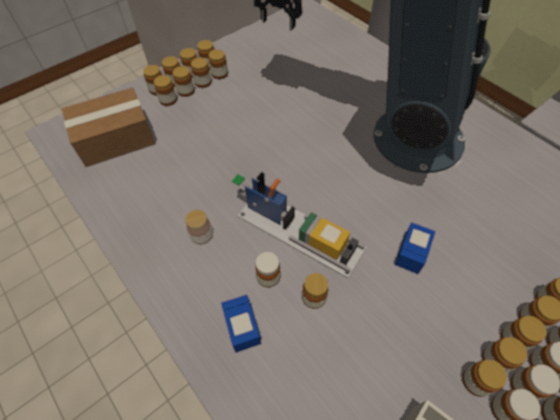

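View pics/top0.png

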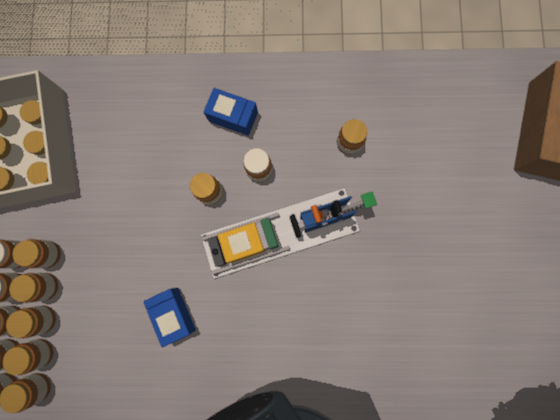

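The top view shows the clamp running from about (370,200), the green tab, to (205,255), the end stop, with the trigger at (317,213). I'll zoom in and measure.

```bash
cat > h.py <<'E'
import numpy as np,cv2
def load(n):
    z=np.load(n); return z['p'],z['d'],{k:z[k] for k in ['fovy','cx','cy','R','t']}
def grab(r,n,save=None):
    i=r.camera_info(n); p,d=r.camera(n)
    if save: cv2.imwrite(save,p[:,:,::-1])
    return p,d,i
def f(i): return 210/np.tan(np.radians(float(i['fovy']))/2)
def ray(i,u,v,z):
    c=np.array([(u-i['cx'])/f(i),(v-i['cy'])/f(i),1.]); R,t=i['R'],i['t']
    o=-R.T@t; w=R.T@c; return o+w*(z-o[2])/w[2]
def proj(i,X):
    c=i['R']@X+i['t']; return c[:2]/c[2]*f(i)+[i['cx'],i['cy']]
def depthpts(d,i):
    v,u=np.mgrid[:d.shape[0],:d.shape[1]]
    c=np.stack([(u-i['cx'])/f(i)*d,(v-i['cy'])/f(i)*d,d],-1); return (c-i['t'])@i['R']
def crop(p,x0,y0,x1,y1,s,fn): cv2.imwrite(fn,cv2.resize(p[y0:y1,x0:x1,::-1],None,fx=s,fy=s,interpolation=cv2.INTER_CUBIC))
E
python3 - <<'E'
from h import *
p,d,i=load('top0.npz'); crop(p,195,180,385,285,4,'pics/topc.png')
P=depthpts(d,i); hsv=cv2.cvtColor(p,cv2.COLOR_RGB2HSV)
def m(lo,hi): 
    k=cv2.inRange(hsv,lo,hi); k[:180]=0;k[290:]=0;k[:,:195]=0;k[:,390:]=0; return k>0
for nm,lo,hi in [('green',(60,100,40),(90,255,255)),('orange',(3,150,100),(13,255,255)),('yellow',(16,150,100),(28,255,255)),('blue',(100,100,20),(130,255,255))]:
    n,l,s,c=cv2.connectedComponentsWithStats(m(lo,hi).astype(np.uint8))
    for k in range(1,n):
        if s[k,4]>15:
            q=P[(l==k)&(d>0)]; print(nm,s[k],c[k].round(1),np.median(q,0).round(4),np.percentile(q[:,2],[5,50,95]).round(3))
p,d,i=load('scene0.npz'); crop(p,225,165,370,280,5,'pics/scenec.png')
E
```

```text
green [362 192  14  16 159] [368.4 199.6] [ 0.5717 -0.1673  0.0991] [0.096 0.099 0.101]
green [268 238   7   6  16] [270.8 240.6] [0.4909 0.0342 0.0732] [0.072 0.073 0.076]
orange [312 205  11  17 106] [316.4 213.6] [ 0.5372 -0.0564  0.1624] [0.12  0.162 0.165]
yellow [195 180  21  18 326] [204.  187.7] [0.6024 0.1758 0.0846] [0.082 0.085 0.088]
yellow [218 223  46  40 811] [240.4 242.7] [0.4861 0.0957 0.0737] [0.071 0.074 0.077]
blue [338 197  13   9  54] [343.8 200.8] [ 0.5705 -0.1181  0.1064] [0.05  0.106 0.111]
blue [318 203  15   7  59] [325.4 206.5] [ 0.5583 -0.0797  0.1068] [0.066 0.107 0.111]
blue [301 210  56  22 381] [320.2 219.4] [ 0.5317 -0.0518  0.1089] [0.059 0.109 0.112]
```

View pics/topc.png

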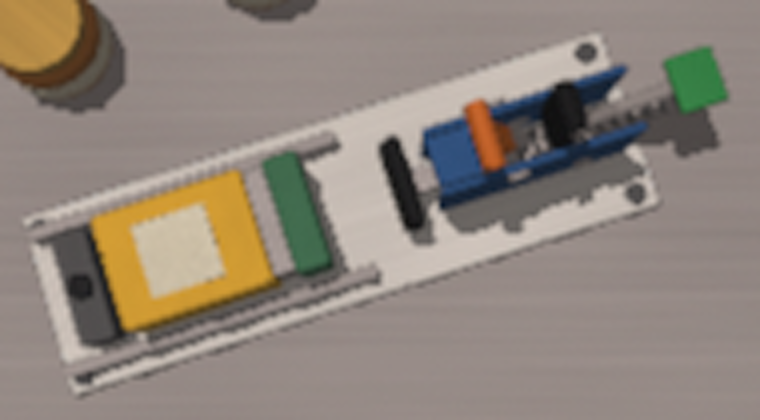

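View pics/scenec.png

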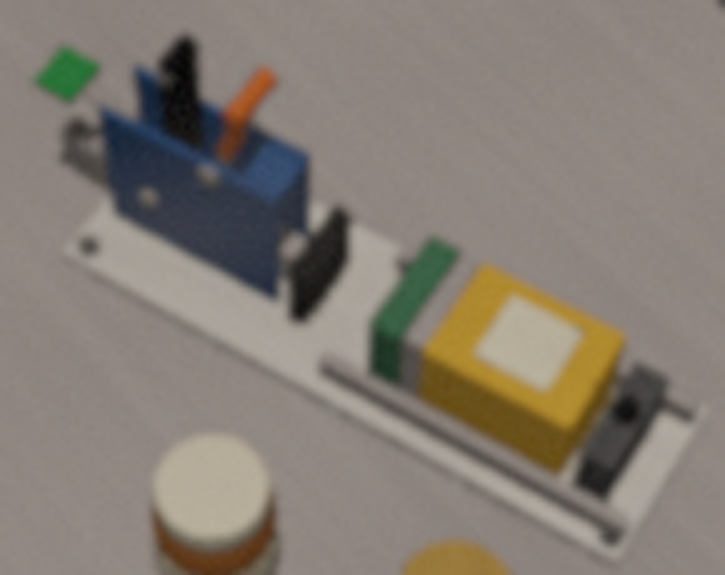

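```bash
python3 - <<'E'
from h import *
p,d,i=load('top0.npz'); ps,ds,js=load('scene0.npz')
def cr(u,v): return u/4+195,v/4+180
for nm,uv,z in [('c--',(604,36),.01),('c-+',(660,204),.01),('c++',(75,395),.01),('c+-',(26,220),.01),('tab',(695,79),.099),('post',(565,100),.168),('roller',(484,136),.164)]:
    X=ray(i,*cr(*uv),z); print(nm,X.round(4))
q=lambda u,v:(u/5+225,v/5+165)
for nm,uv,z in [('tab',(67,74),.099),('post',(184,45),.168),('roller',(262,80),.160),('c',(66,250),.01),('c',(618,562),.01),('c',(708,410),.01)]:
    print('s',nm,ray(js,*q(*uv),z).round(4))
# bed corners -> pose ; clamp y: corners
A=np.array([[-80,52],[-80,-52],[265,-52],[265,52]])/1000.
W=np.array([ray(i,*cr(*u),.01)[:2] for u in [(604,36),(660,204),(75,395),(26,220)]])
# which side is +y: x axis
best=None
for s in (1,-1):
    B=A*[1,s]; b=B-B.mean(0); w=W-W.mean(0)
    H=b.T@w; U,S,V=np.linalg.svd(H); D=np.diag([1,np.sign(np.linalg.det(V.T@U.T))]); R=V.T@D@U.T
    t=W.mean(0)-R@B.mean(0); e=W-(B@R.T+t); print(s,np.abs(e).max(),np.degrees(np.arctan2(R[1,0],R[0,0])),t)
    if best is None or np.abs(e).max()<best[0]: best=(np.abs(e).max(),R,t)
_,R,t=best
for X in [(-104,0),(-28.5,0),(14,0),(62,0),(226,0)]: print(X,(R@np.array(X)/1000+t).round(4))
np.savez('clamp.npz',R=R,t=t)
P=depthpts(d,i)
# depth edges: roller and post points in clamp frame
for lo,hi,nm in [(.155,.175,'high')]:
    m=(P[...,2]>lo)&(P[...,2]<hi)&(d>0); m[:180]=0;m[260:]=0;m[:,:290]=0;m[:,380:]=0
    q=(P[m][:,:2]-t)@R*1000; c=p[m]; org=c[:,0]>120
    for k in (org,~org): print(k.sum(),q[k].min(0).round(),q[k].max(0).round(),np.median(q[k],0).round(1))
E
```

```text
c-- [ 0.6109 -0.1334  0.01  ]
c-+ [ 0.515  -0.1622  0.01  ]
c++ [0.4107 0.1648 0.01  ]
c+- [0.5081 0.1946 0.01  ]
tab [ 0.5719 -0.1684  0.099 ]
post [ 0.5515 -0.0946  0.168 ]
roller [ 0.5351 -0.0562  0.164 ]
s tab [ 0.5753 -0.1632  0.099 ]
s post [ 0.5474 -0.0931  0.168 ]
s roller [ 0.528  -0.0566  0.16  ]
s c [ 0.6141 -0.1257  0.01  ]
s c [0.5125 0.2013 0.01  ]
s c [0.4155 0.1703 0.01  ]
1 0.09865424696197844 107.61195303953969 [ 0.53914446 -0.07220481]
-1 0.002020156513551641 107.49144277492694 [ 0.53895896 -0.07226348]
(-104, 0) [ 0.5702 -0.1715]
(-28.5, 0) [ 0.5475 -0.0994]
(14, 0) [ 0.5348 -0.0589]
(62, 0) [ 0.5203 -0.0131]
(226, 0) [0.471  0.1433]
93 [ 12. -19.] [23. 13.] [17.1 -3.2]
107 [-31. -16.] [23. 15.] [-23.5  -0.9]
```

The clamp sits at about (0.539, -0.070) with its x axis at 107.5°. The views disagree by a few mm, so I'll fly above it and refine with the wrist camera.

Call:
{"api": "drive_tool", "payload": {"xyz": [[0.9,0.9,0.5],[0.9,0.9,0.5],[0.9,0.9,0.5],[0.9,0.9,0.3],[0.9,0.9,0.2]], "rotation": [[0,0,-0.2],[0,0,-0.2],[0,0,-0.2],[0,0,-0.2],[0,0,-0.2]], "fingers": [1,1,1,1,1], "force": 40}}

```text
clock: 0.72
position: [0.3284, -0.3223, 0.2516]
orientation: [-3.101, -0.469, 0.002]
contact_force: [0.6, -0.6, 0.3]
finger_gap: 0.0856
```

Call:
{"api": "drive_tool", "payload": {"xyz": [[0.9,0.9,0],[0.9,0.9,0],[0.9,0.9,0],[0.9,0.9,0],[0.9,0.9,0]], "rotation": [[0,0,0],[0,0,0],[0,0,0],[0,0,0],[0,0,0]], "fingers": [1,1,1,1,1]}}

```text
clock: 1.35
position: [0.467, -0.1819, 0.2511]
orientation: [-3.101, -0.469, 0.004]
contact_force: [-0.4, -0.9, -0.1]
finger_gap: 0.0852
```

```bash
cat > look.py <<'E'
import sys
from h import *
from workcell import r
n,k=sys.argv[1],sys.argv[2]
i=r.camera_info(n); p,d=r.camera(n); cv2.imwrite(f"pics/{k}.png",p[:,:,::-1]); np.savez(k+'.npz',p=p,d=d,**i)
E
python3 look.py wrist w1
```

```text
(no output)
```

View pics/w1.png

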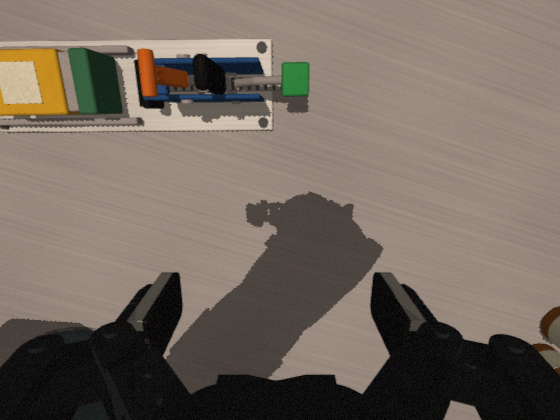

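The wrist view shows the tab at (295,79), the post at (208,73), the roller at (147,73) and the lid at (95,80). The fingers are aligned with the bar.

```bash
python3 - <<'E'
from h import *
p,d,i=load('w1.npz'); crop(p,0,30,330,140,2.4,'pics/w1c.png')
c=np.load('clamp.npz');R,t=c['R'],c['t']
hsv=cv2.cvtColor(p,cv2.COLOR_RGB2HSV)
for nm,lo,hi in [('green',(50,100,40),(90,255,255)),('orange',(3,150,100),(13,255,255))]:
    k=cv2.inRange(hsv,lo,hi);k[150:]=0
    n,l,s,cc=cv2.connectedComponentsWithStats(k)
    for j in range(1,n):
        if s[j,4]>50: print(nm,s[j],cc[j].round(1))
def show(nm,u,v,z):
    X=ray(i,u,v,z);print(nm,X.round(4),((X[:2]-t)@R*1000).round(1))
show('tab',295.3,79,.099)
show('c',272,39,.01);show('c',271,131,.01)
P=depthpts(d,i)
m=(P[...,2]>.150)&(d>0);m[150:]=0
q=(P[m][:,:2]-t)@R*1000; org=p[m][:,0]>120
for k in (org,~org): print(k.sum(),q[k].min(0).round(),q[k].max(0).round(),np.median(q[k],0).round(1),P[m][k][:,2].max())
E
```

```text
green [  69   48   31   66 1208] [83.2 80.1]
green [281  62  28  34 886] [294.8  78.7]
orange [137  49  20  48 696] [146.4  72.1]
orange [156  67  32  18 329] [173.   75.5]
tab [ 0.5732 -0.1663  0.099 ] [-100.    -4.4]
c [ 0.6147 -0.1288  0.01  ] [-76.7 -55.2]
c [ 0.515  -0.1579  0.01  ] [-74.5  48.6]
661 [-26. -21.] [24. 12.] [16.8 -5.3] 0.16611806096978532
824 [-31. -20.] [24. 13.] [-24.8  -3.4] 0.17058267343678293
```

View pics/w1c.png

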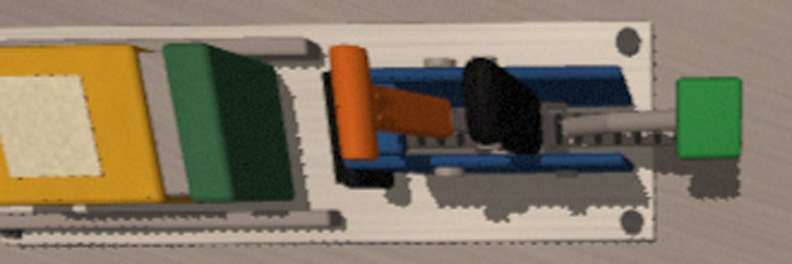

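Call:
{"api": "drive_tool", "payload": {"xyz": [[0.9,1,0],[0.9,1,0],[0.8,1,-0.3],[0.1,0.15,-0.3],[0,0,0]], "rotation": [[0,0,0],[0,0,0],[0,0,0],[0,0,0],[0,0,0]], "fingers": [1,1,1,1,1]}}

```text
clock: 2.02
position: [0.5523, -0.0807, 0.2302]
orientation: [-3.098, -0.473, 0.008]
contact_force: [-0.2, 0.5, 0.6]
finger_gap: 0.0855
```

```bash
python3 look.py wrist w2
```

```text
(no output)
```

View pics/w2.png

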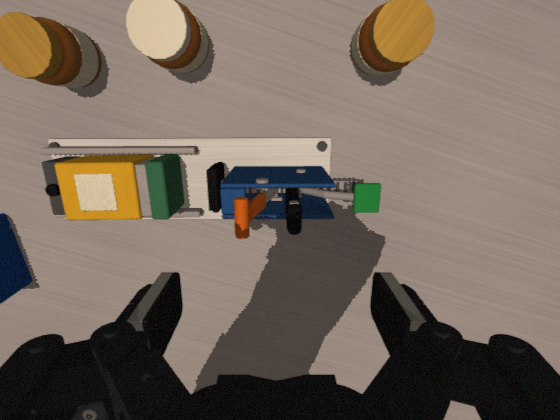

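The wrist view shows the roller at (242,217), the post at (293,208), the tab at (367,198), the jaw at (215,187) and the lid at (165,187). The jars are clear of the arm. Next I'll refine the frame.

```bash
python3 - <<'E'
from h import *
p,d,i=load('w2.npz'); crop(p,40,130,390,245,2.2,'pics/w2c.png')
t=np.array([.5410,-.0680]);a=np.radians(107.5);R=np.array([[np.cos(a),-np.sin(a)],[np.sin(a),np.cos(a)]])
np.savez('clamp.npz',R=R,t=t)
def show(nm,u,v,z):
    X=ray(i,u,v,z);print(nm,X.round(4),((X[:2]-t)@R*1000).round(1))
show('tab',367,198,.099)
for u,v in [(331,138),(332,219),(48,139)]: show('c',u,v,.01)
P=depthpts(d,i)
m=(P[...,2]>.150)&(d>0);m[245:]=0;m[:130]=0
q=(P[m][:,:2]-t)@R*1000; org=p[m][:,0]>120
for k in (org,~org): print(k.sum(),np.percentile(q[k],[1,50,99],axis=0).round(1).tolist(),P[m][k][:,2].max())
show('post top L',287,228,.168);show('post top R',300,228,.168)
show('roller L',235,230,.16);show('roller R',249,230,.16)
show('tinface(yellow/lid) top',140,155,.074);show('lid face top',166,155,.074);show('yellow-neck',140,155,.074)
show('stop top',60,160,.055)
print(R@np.array([-.021,0])+t)
E
```

```text
tab [ 0.5736 -0.1659  0.099 ] [-103.2   -1.7]
c [ 0.6146 -0.1273  0.01  ] [-78.7 -52.4]
c [ 0.5186 -0.1642  0.01  ] [-85.   50.3]
c [0.511  0.1989 0.01  ] [263.6 -51.7]
402 [[9.4, -17.8], [14.0, -6.4], [20.6, 15.0]] 0.1654915097525195
698 [[-33.2, -18.0], [-25.0, -1.0], [20.6, 14.7]] 0.16970750089982536
post top L [ 0.5435 -0.091   0.168 ] [-22.7   4.5]
post top R [ 0.5466 -0.1008  0.168 ] [-33.    4.5]
roller L [ 0.5262 -0.0518  0.16  ] [19.9  9.3]
roller R [ 0.5297 -0.0628  0.16  ] [8.4 9.3]
tinface(yellow/lid) top [0.5417 0.0654 0.074 ] [127.  -40.8]
lid face top [0.5497 0.0397 0.074 ] [100.1 -40.7]
yellow-neck [0.5417 0.0654 0.074 ] [127.  -40.8]
stop top [0.5051 0.1554 0.055 ] [223.8 -32.9]
[ 0.54731482 -0.08802806]
```

View pics/w2c.png

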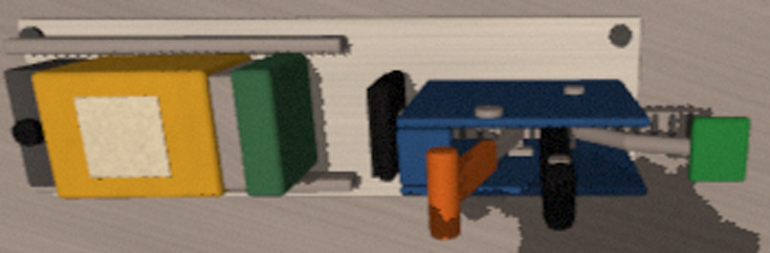

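The frame now agrees to about 1 mm: tab -103, post -33 to -23, roller 8 to 20. I'll centre at clamp x -14 and go down.

Call:
{"api": "drive_tool", "payload": {"xyz": [[-0.25,-0.05,-0.2],[0,0,-0.7],[0,0,-0.8],[0,0,-0.7],[0,0,0]], "rotation": [[0,0,0],[0,0,0],[0,0,0],[0,0,0],[0,0,0]], "fingers": [1,1,1,1,1]}}

```text
clock: 2.7
position: [0.5428, -0.0873, 0.1601]
orientation: [-3.101, -0.464, 0.002]
contact_force: [-0.8, -0.1, 1.6]
finger_gap: 0.0856
```

```bash
python3 look.py wrist w3; cat > pos.py <<'E'
from h import *
from workcell import r
s=r.sense(); c=np.load('clamp.npz'); R,t=c['R'],c['t']
print('clock',round(s['clock'],2),'clamp xy mm',((s['position'][:2]-t)@R*1000).round(1),'z',s['position'][2].round(4),'gap',round(s['finger_gap'],4),'F',s['contact_force'].round(1),'o',s['orientation'].round(3))
E
python3 pos.py
```

```text
clock 2.75 clamp xy mm [-19.2   3.6] z 0.1611 gap 0.0851 F [ 0.4 -0.3  0.4] o [-3.102 -0.464  0.   ]
```

View pics/w3.png

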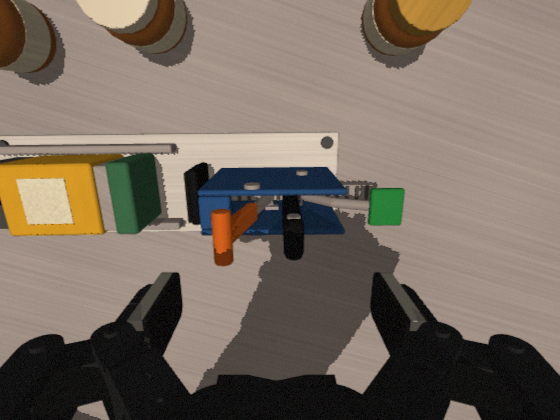

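```bash
python3 - <<'E'
from h import *
p,d,i=load('w3.npz')
c=np.load('clamp.npz');R,t=c['R'],c['t']
def W(x,y,z): return np.r_[R@np.array([x,y])/1000+t,z/1000]
for nm,X in [('roller c',(14,0,158)),('roller +y end',(14,17,158)),('roller -y',(14,-17,158)),('post',(-28.5,0,168)),('tcp',(-19.2,3.6,161)),('tcp+13',(-19.2,3.6,174)),('padF',(23.5,3.6,174)),('padR',(-62,3.6,174)),('padF y-11',(23.5,-7.4,174)),('padF y+11 ',(23.5,14.6,174))]:
    print(nm,proj(i,W(*X)).round())
P=depthpts(d,i)
for u,v in [(170,280),(175,285),(160,290),(150,300),(380,285)]:
    X=P[v,u]; print((u,v),((X[:2]-t)@R*1000).round(1),X[2].round(4),d[v,u])
print(-i['R'].T@i['t'])
E
```

```text
roller c [223. 238.]
roller +y end [225. 264.]
roller -y [221. 212.]
post [294. 245.]
tcp [278. 246.]
tcp+13 [278. 255.]
padF [202. 255.]
padR [354. 254.]
padF y-11 [200. 237.]
padF y+11  [203. 273.]
(170, 280) [24.8 -7.8] 0.2229 0.13335632
(175, 285) [24.3 -3.4] 0.2192 0.13820362
(160, 290) [25.7 -8.5] 0.2317 0.12469226
(150, 300) [27.2 -8.1] 0.238 0.11884144
(380, 285) [-61.3  -4.7] 0.2221 0.13421081
[ 0.61706078 -0.06487093  0.34159972]
```

```bash
python3 - <<'E'
from h import *
p,d,i=load('w3.npz'); print(f(i),i['R'].round(3))
c=np.load('clamp.npz');R,t=c['R'],c['t']
P=depthpts(d,i)
Q=(P[...,:2]-t)@R*1000
for v in range(268,330,6):
    print(v,[(u,Q[v,u].round(0).tolist(),round(float(P[v,u,2])*1000)) for u in (170,176,179,181,183)])
E
```

```text
326.3609569593682 [[ 0.292 -0.956 -0.007]
 [-0.912 -0.281  0.3  ]
 [-0.289 -0.082 -0.954]]
268 [(170, [107.0, 99.0], 1), (176, [100.0, 100.0], 0), (179, [97.0, 100.0], 0), (181, [94.0, 100.0], 0), (183, [92.0, 100.0], -1)]
274 [(170, [26.0, -8.0], 219), (176, [24.0, -7.0], 217), (179, [97.0, 108.0], 0), (181, [95.0, 108.0], -1), (183, [93.0, 108.0], -1)]
280 [(170, [25.0, -8.0], 223), (176, [25.0, -4.0], 216), (179, [24.0, -2.0], 213), (181, [95.0, 115.0], 1), (183, [94.0, 116.0], -1)]
286 [(170, [24.0, -7.0], 226), (176, [24.0, -3.0], 218), (179, [25.0, 1.0], 213), (181, [97.0, 125.0], -2), (183, [94.0, 124.0], 0)]
292 [(170, [25.0, -4.0], 225), (176, [24.0, 0.0], 218), (179, [24.0, 2.0], 215), (181, [97.0, 132.0], 0), (183, [95.0, 131.0], 0)]
298 [(170, [25.0, -1.0], 225), (176, [24.0, 3.0], 219), (179, [25.0, 6.0], 214), (181, [25.0, 7.0], 212), (183, [95.0, 139.0], 1)]
304 [(170, [24.0, 0.0], 228), (176, [25.0, 5.0], 220), (179, [25.0, 8.0], 216), (181, [24.0, 9.0], 214), (183, [97.0, 148.0], -1)]
310 [(170, [25.0, 3.0], 227), (176, [24.0, 8.0], 221), (179, [25.0, 10.0], 217), (181, [24.0, 12.0], 215), (183, [97.0, 156.0], 0)]
316 [(170, [24.0, 5.0], 229), (176, [25.0, 10.0], 221), (179, [25.0, 13.0], 217), (181, [100.0, 164.0], 0), (183, [98.0, 166.0], -1)]
322 [(170, [25.0, 8.0], 229), (176, [25.0, 13.0], 222), (179, [104.0, 173.0], 0), (181, [101.0, 174.0], -1), (183, [99.0, 174.0], -2)]
328 [(170, [25.0, 10.0], 229), (176, [108.0, 181.0], 1), (179, [105.0, 182.0], 0), (181, [102.0, 182.0], 0), (183, [100.0, 182.0], 0)]
```

The wrist depth puts the open fingertips near z 0.213, but the TCP reads 0.161 and should lie much closer to them. I'll check from another view.

```bash
python3 look.py scene s2; python3 - <<'E'
from h import *
p,d,i=load('s2.npz'); crop(p,200,100,400,250,4,'pics/s2c.png')
E
```

```text
(no output)
```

View pics/s2c.png

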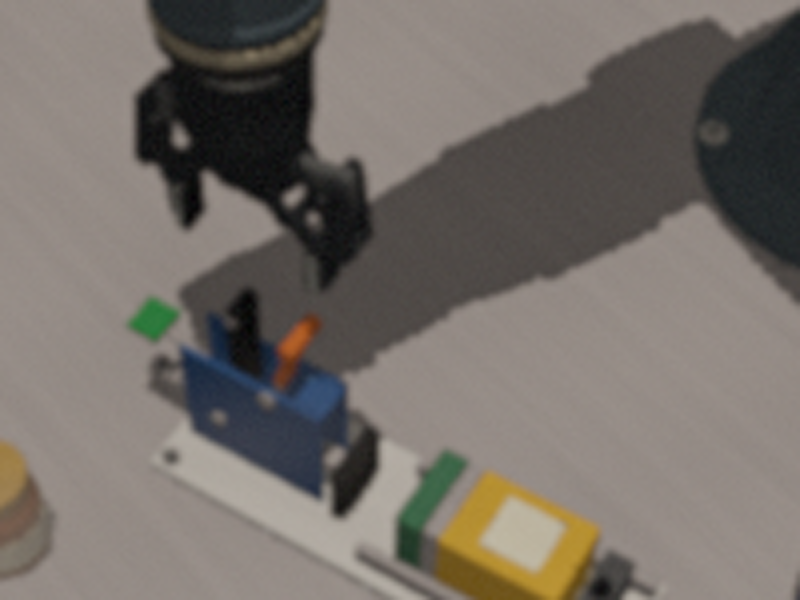

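```bash
python3 - <<'E'
from h import *
p,d,i=load('s2.npz'); c=np.load('clamp.npz');R,t=c['R'],c['t']
P=depthpts(d,i)
for U,V in [(320,280),(318,270),(185,218),(187,210),(244,300),(310,325)]:
    u,v=int(U/4+200),int(V/4+100); X=P[v,u]; print((U,V),((X[:2]-t)@R*1000).round(1),X[2].round(4))
from workcell import r; s=r.sense(); print(s['position'],s['joint_pos'])
p,d,i=load('scene0.npz')
E
```

```text
(320, 280) [32.4 -5.5] 0.2287
(318, 270) [28.1 -3. ] 0.2341
(185, 218) [-63.2  -5.4] 0.2253
(187, 210) [-63.1  -4.6] 0.2316
(244, 300) [-26.5  -1.3] 0.1666
(310, 325) [14.3  7.9] 0.1608
[ 0.54392922 -0.08724958  0.16164151] [-0.1622788   0.32558589  0.0376625   1.28338213  0.00501414  2.68209659]
```

Both cameras agree that the fingertips are about 50 mm above the reported TCP, so I'll trust the cameras. I'll re-centre and go down in checked steps.

Call:
{"api": "drive_tool", "payload": {"xyz": [[0.07,0.16,0],[0,0,-0.4],[0,0,-0.5],[0,0,0]], "rotation": [[0,0,0],[0,0,0],[0,0,0],[0,0,0]], "fingers": [1,1,1,1]}}

```text
clock: 3.3
position: [0.5469, -0.0824, 0.1345]
orientation: [-3.103, -0.464, -0.005]
contact_force: [0.6, -0.5, 0.3]
finger_gap: 0.0856
```

```bash
python3 look.py wrist w4; python3 pos.py; python3 - <<'E'
from h import *
p,d,i=load('w4.npz')
c=np.load('clamp.npz');R,t=c['R'],c['t']
P=depthpts(d,i);Q=(P[...,:2]-t)@R*1000
for v in range(280,320,10): print(v,[(u,Q[v,u].round(0).tolist(),round(float(P[v,u,2])*1000)) for u in (170,178,180,374,377,383)])
E
```

```text
clock 3.35 clamp xy mm [-15.7  -1.6] z 0.1352 gap 0.0853 F [ 0.2  0.5 -0.4] o [-3.103 -0.464 -0.007]
280 [(170, [28.0, -14.0], 199), (178, [28.0, -8.0], 188), (180, [91.0, 95.0], 0), (374, [-57.0, -9.0], 190), (377, [-57.0, -11.0], 194), (383, [-59.0, -12.0], 197)]
290 [(170, [28.0, -10.0], 199), (178, [28.0, -4.0], 190), (180, [28.0, -3.0], 187), (374, [-58.0, -4.0], 190), (377, [-57.0, -7.0], 196), (383, [-57.0, -11.0], 202)]
300 [(170, [28.0, -6.0], 200), (178, [28.0, -0.0], 192), (180, [28.0, 1.0], 190), (374, [-57.0, -0.0], 192), (377, [-57.0, -2.0], 196), (383, [-58.0, -6.0], 202)]
310 [(170, [28.0, -2.0], 202), (178, [28.0, 4.0], 193), (180, [28.0, 5.0], 191), (374, [-57.0, 4.0], 194), (377, [-57.0, 1.0], 198), (383, [-58.0, -2.0], 203)]
```

View pics/w4.png

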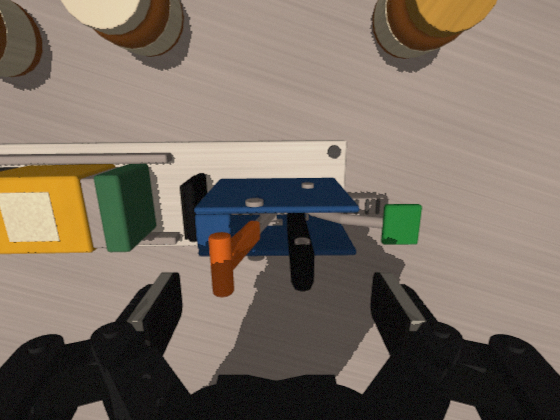

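Pads are at clamp x 28 and -57, straddling the roller (8 to 20) and the post (-34 to -22). I'll continue down 38 mm.

Call:
{"api": "drive_tool", "payload": {"xyz": [[0,0,-0.5],[0,0,-0.5],[0,0,-0.3],[0,0,0]], "rotation": [[0,0,0],[0,0,0],[0,0,0],[0,0,0]], "fingers": [1,1,1,1]}}

```text
clock: 3.85
position: [0.5469, -0.0824, 0.093]
orientation: [-3.103, -0.464, -0.005]
contact_force: [-0.0, -0.6, 0.3]
finger_gap: 0.0852
```

```bash
python3 look.py wrist w5; python3 look.py scene s5; python3 pos.py; python3 - <<'E'
from h import *
p,d,i=load('w5.npz'); a=cv2.resize(p[150:400,100:460],None,fx=1.6,fy=1.6)
q,_,_=load('s5.npz'); b=cv2.resize(q[110:250,225:350],None,fx=1.6*250/140*.8,fy=1.6*250/140*.8)
b=cv2.copyMakeBorder(b,0,max(0,a.shape[0]-b.shape[0]),0,0,cv2.BORDER_CONSTANT)
o=np.hstack([a[:b.shape[0]],b[:a.shape[0]]]); o=cv2.resize(o,None,fx=795/o.shape[1],fy=795/o.shape[1])
cv2.imwrite('pics/ws5.png',o[:,:,::-1])
E
```

```text
clock 3.95 clamp xy mm [-15.8  -1.8] z 0.094 gap 0.0854 F [ 0.4  0.2 -0.2] o [-3.103 -0.464 -0.007]
```

View pics/ws5.png

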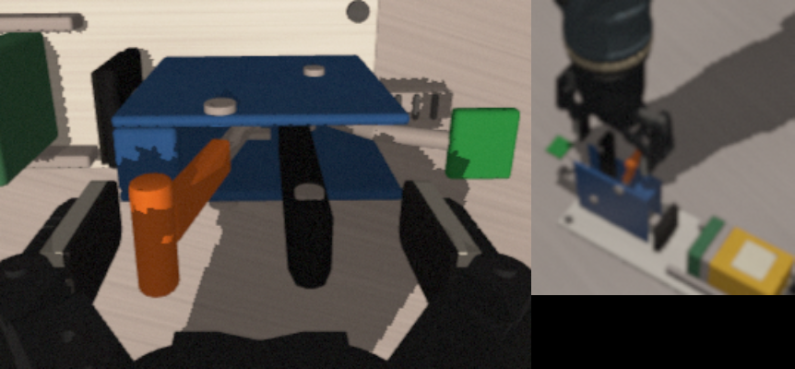

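The pads straddle the roller and the post. First squeeze, drawing 5 mm towards the post.

Call:
{"api": "drive_tool", "payload": {"xyz": [[0.05,-0.16,0],[0,0,0],[0,0,0]], "rotation": [[0,0,0],[0,0,0],[0,0,0]], "fingers": [0.2,0.2,0.2]}}

```text
clock: 4.32
position: [0.5497, -0.0839, 0.0967]
orientation: [-3.096, -0.467, -0.013]
contact_force: [-7.6, -20.8, 19.3]
finger_gap: 0.033
```

```bash
python3 look.py wrist w6;python3 pos.py
```

```text
clock 4.38 clamp xy mm [-19.5  -3.5] z 0.0969 gap 0.0298 F [  3.2 -25.2  10.8] o [-3.099 -0.467 -0.014]
```

View pics/w6.png

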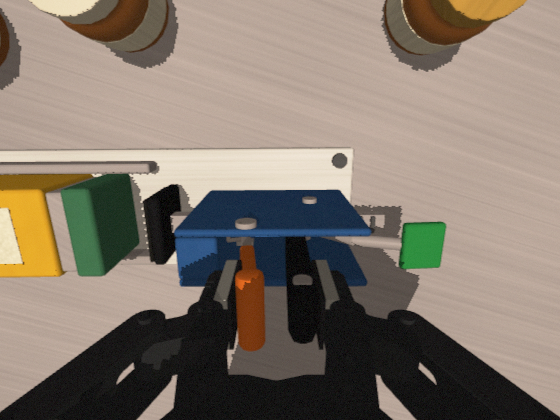

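The jaw has advanced and the trigger is nearly fully squeezed (gap 30 mm). I'll finish this squeeze, then open.

Call:
{"api": "drive_tool", "payload": {"xyz": [[0.0,-0.05,0],[0,0,0]], "rotation": [[0,0,0],[0,0,0]], "fingers": [0.2,0.2]}}

```text
clock: 4.62
position: [0.5504, -0.0863, 0.0971]
orientation: [-3.097, -0.467, -0.015]
contact_force: [0.6, -0.7, -3.9]
finger_gap: 0.0281
```

Call:
{"api": "drive_tool", "payload": {"xyz": [[-0.05,0.15,0],[0,0,0],[0,0,0],[0,0,0]], "rotation": [[0,0,0],[0,0,0],[0,0,0],[0,0,0]], "fingers": [1,1,1,1]}}

```text
clock: 5.12
position: [0.5493, -0.082, 0.0977]
orientation: [-3.098, -0.467, -0.016]
contact_force: [-0.7, -0.5, -0.6]
finger_gap: 0.0853
```

```bash
python3 look.py wrist w7;python3 pos.py
```

```text
clock 5.17 clamp xy mm [-15.9  -3.7] z 0.0977 gap 0.0857 F [-1.  -0.1  0.4] o [-3.098 -0.467 -0.016]
```

View pics/w7.png

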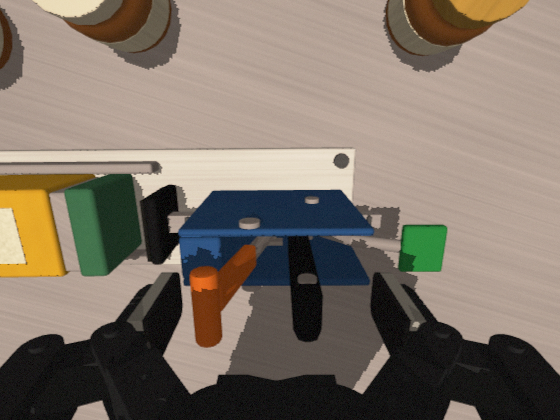

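The trigger is back at rest and the jaw held its gain. Second squeeze.

Call:
{"api": "drive_tool", "payload": {"xyz": [[-0.06,-0.2,-0.1],[0,-0.03,0],[0,0,0],[0,0,0],[0,0,0]], "rotation": [[0,0,0],[0,0,0],[0,0,0],[0,0,0],[0,0,0]], "fingers": [0.2,0.2,0.2,0.2,0.2]}}

```text
clock: 5.8
position: [0.5477, -0.0868, 0.0963]
orientation: [-3.091, -0.469, -0.022]
contact_force: [1.2, 5.3, -1.8]
finger_gap: 0.0288
```

```bash
python3 look.py wrist w8;python3 pos.py
```

```text
clock 5.85 clamp xy mm [-19.9  -0.7] z 0.0963 gap 0.0284 F [ 1.9 -0.8  1.4] o [-3.091 -0.469 -0.022]
```

Call:
{"api": "drive_tool", "payload": {"xyz": [[-0.05,0.17,0],[0,0,0],[0,0,0],[0,0,0]], "rotation": [[0,0,0],[0,0,0],[0,0,0],[0,0,0]], "fingers": [1,1,1,1]}}

```text
clock: 6.35
position: [0.5457, -0.0814, 0.096]
orientation: [-3.091, -0.469, -0.021]
contact_force: [-0.1, -0.4, -0.2]
finger_gap: 0.0852
```

```bash
python3 look.py wrist w9;python3 pos.py
```

```text
clock 6.4 clamp xy mm [-14.2  -0.4] z 0.096 gap 0.0855 F [ 0.3  0.6 -1. ] o [-3.091 -0.469 -0.021]
```

View pics/w8.png

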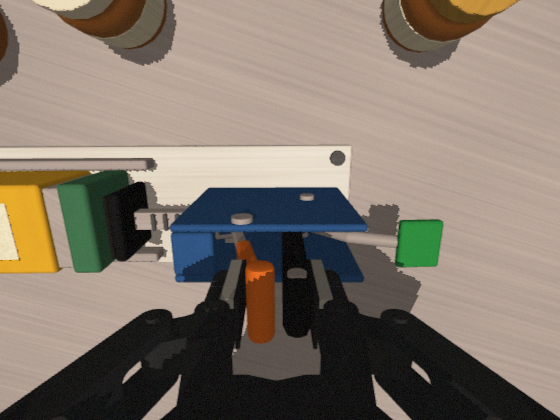

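View pics/w9.png

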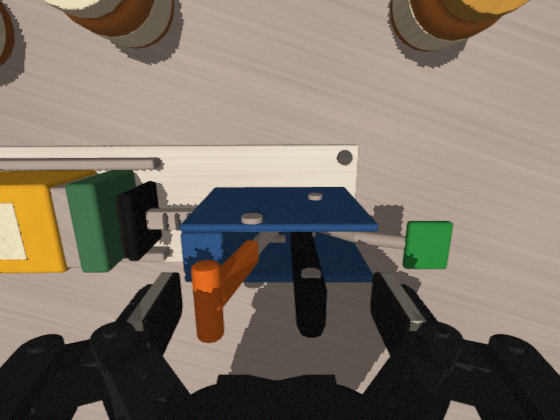

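Squeeze two brought the jaw up to the lid. Third squeeze.

Call:
{"api": "drive_tool", "payload": {"xyz": [[0.05,-0.2,0],[0.02,-0.05,0],[0,0,0],[0,0,0],[0,0,0]], "rotation": [[0,0,0],[0,0,0],[0,0,0],[0,0,0],[0,0,0]], "fingers": [0.2,0.2,0.2,0.2,0.2]}}

```text
clock: 7.02
position: [0.5482, -0.0866, 0.0981]
orientation: [-3.084, -0.472, -0.025]
contact_force: [0.9, 6.0, -2.9]
finger_gap: 0.0282
```

```bash
python3 look.py top t10;python3 pos.py
```

```text
clock 7.08 clamp xy mm [-19.8  -1.3] z 0.0981 gap 0.0278 F [-0.9 -1.2  0.7] o [-3.083 -0.472 -0.025]
```

Call:
{"api": "drive_tool", "payload": {"xyz": [[-0.05,0.17,0],[0,0,0],[0,0,0],[0,0,0]], "rotation": [[0,0,0],[0,0,0],[0,0,0],[0,0,0]], "fingers": [1,1,1,1]}}

```text
clock: 7.58
position: [0.5466, -0.0811, 0.098]
orientation: [-3.084, -0.472, -0.025]
contact_force: [0.1, 0.4, 0.8]
finger_gap: 0.0854
```

```bash
python3 look.py wrist w11;python3 pos.py; python3 look.py scene s11; python3 - <<'E'
from h import *
p,d,i=load('s11.npz'); crop(p,225,165,370,280,5,'pics/s11c.png')
E
```

```text
clock 7.62 clamp xy mm [-14.2  -1.4] z 0.098 gap 0.085 F [-0.3  0.6 -0.6] o [-3.084 -0.472 -0.025]
```

View pics/s11c.png

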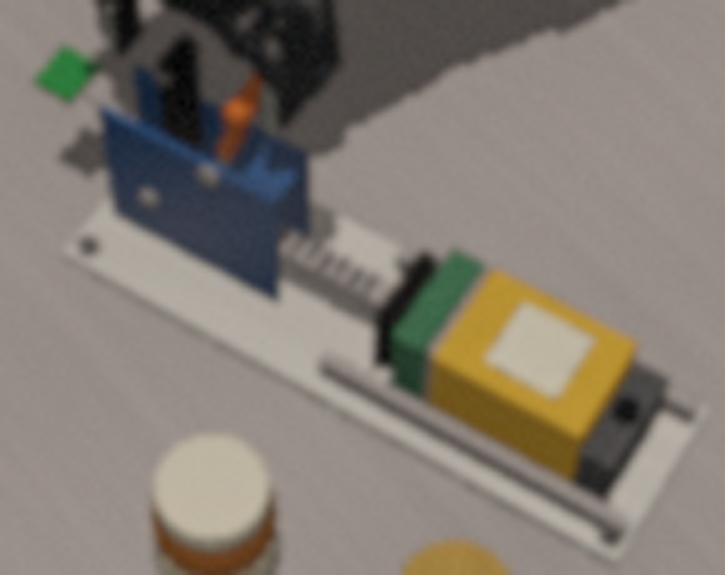

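View pics/w11.png

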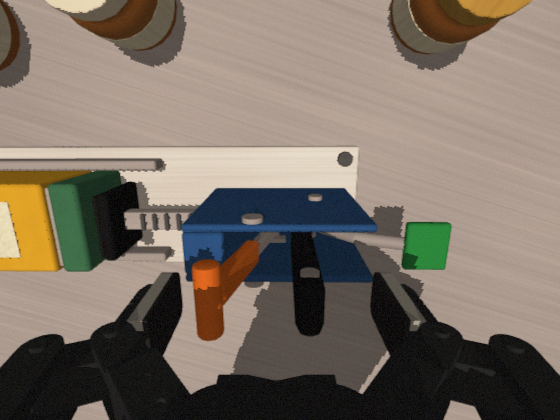

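The tin is now against the stop and the lid is partly in, with a narrow neck still showing at (50,240) in the wrist view. Fourth squeeze.

Call:
{"api": "drive_tool", "payload": {"xyz": [[0.05,-0.2,-0.05],[0.02,-0.05,0],[0,0,0],[0,0,0],[0,0,0]], "rotation": [[0,0,0],[0,0,0],[0,0,0],[0,0,0],[0,0,0]], "fingers": [0.2,0.2,0.2,0.2,0.2], "force": 50}}

```text
clock: 8.3
position: [0.5475, -0.081, 0.0986]
orientation: [-3.066, -0.477, -0.028]
contact_force: [1.0, -1.2, -1.8]
finger_gap: 0.0366
```

```bash
python3 look.py wrist w12;python3 pos.py; python3 look.py scene s12; python3 - <<'E'
from h import *
p,d,i=load('s12.npz'); crop(p,225,165,370,280,5,'pics/s12c.png')
E
```

```text
clock 8.35 clamp xy mm [-16.1  -2.4] z 0.0989 gap 0.0334 F [ 16.8 -69.1  -4.5] o [-3.07  -0.476 -0.029]
```

View pics/s12c.png

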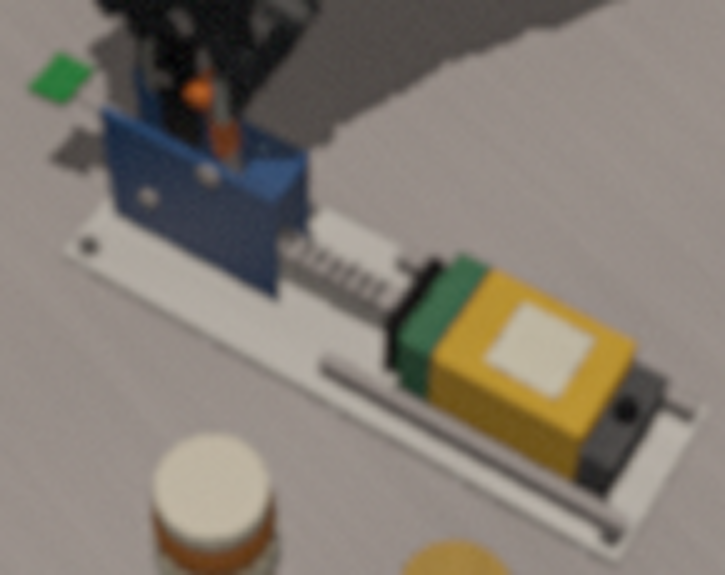

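View pics/w12.png

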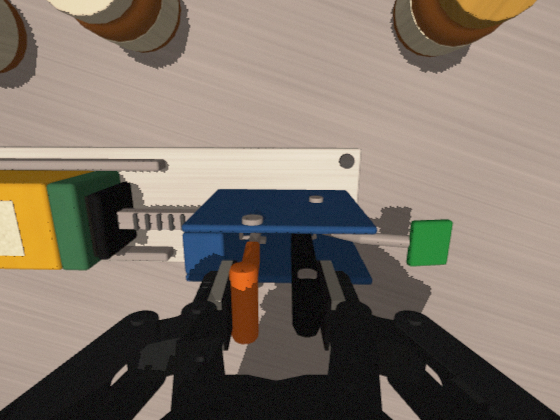

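The lid now looks flush. The trigger stopped short with the gap around 33 mm. I'll hold briefly and read the force.

Call:
{"api": "drive_tool", "payload": {"xyz": [[0,0,0],[0,0,0]], "rotation": [[0,0,0],[0,0,0]], "fingers": [0.25,0.25], "force": 40}}

```text
clock: 8.65
position: [0.5488, -0.085, 0.099]
orientation: [-3.073, -0.474, -0.03]
contact_force: [-1.4, 3.3, 3.2]
finger_gap: 0.0292
```

Call:
{"api": "drive_tool", "payload": {"xyz": [[0,0,0],[-0.02,0.07,0],[0,0,0],[0,0,0],[0,0,0]], "rotation": [[0,0,0],[0,0,0],[0,0,0],[0,0,0],[0,0,0]], "fingers": [1,1,1,1,1]}}

```text
clock: 9.28
position: [0.5482, -0.083, 0.0987]
orientation: [-3.074, -0.474, -0.03]
contact_force: [0.2, 0.2, 0.7]
finger_gap: 0.085
```

```bash
python3 look.py wrist w13;python3 pos.py; python3 look.py scene s13;python3 look.py top t13; python3 - <<'E'
from h import *
p,d,i=load('s13.npz'); crop(p,290,200,370,270,8,'pics/s13c.png')
p,d,i=load('w13.npz'); crop(p,0,150,180,280,4,'pics/w13c.png')
E
```

```text
clock 9.32 clamp xy mm [-16.4  -2.3] z 0.0987 gap 0.0855 F [-0.5 -0.3  0.2] o [-3.074 -0.474 -0.03 ]
```

View pics/s13c.png

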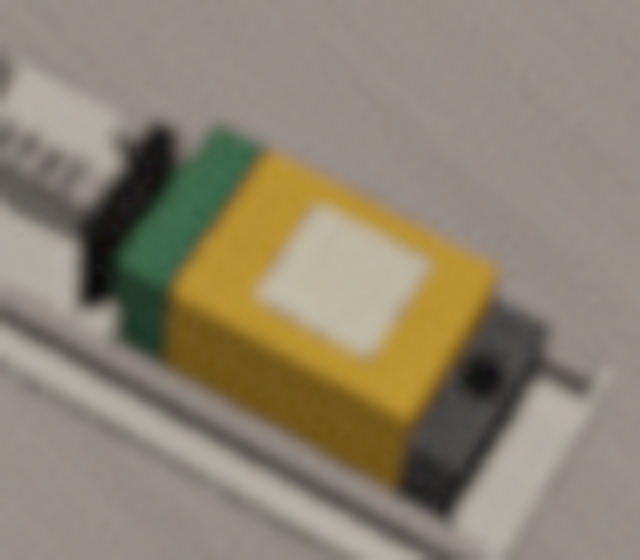

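View pics/w13c.png

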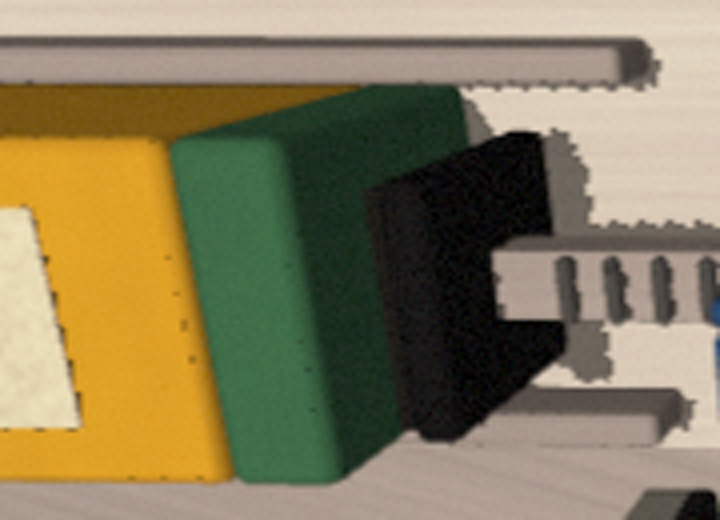

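No neck is visible any more, and the jaw has settled back a few mm. One more gentle squeeze will confirm it: it must stop well short if the lid is home.

Call:
{"api": "drive_tool", "payload": {"xyz": [[0,0,0],[0,0,0],[0,0,0],[0,0,0],[0,0,0]], "rotation": [[0,0,0],[0,0,0],[0,0,0],[0,0,0],[0,0,0]], "fingers": [0.2,0.2,0.2,0.2,0.2], "force": 40}}

```text
clock: 10.05
position: [0.5481, -0.0804, 0.1003]
orientation: [-3.069, -0.476, -0.032]
contact_force: [0.3, -1.1, 1.2]
finger_gap: 0.0384
```

```bash
python3 look.py wrist w14;python3 pos.py; python3 - <<'E'
from h import *
p,d,i=load('w14.npz'); crop(p,0,140,400,380,2,'pics/w14c.png')
E
```

```text
clock 10.1 clamp xy mm [-14.  -3.] z 0.1003 gap 0.0383 F [ 0.5 -2.   1. ] o [-3.069 -0.476 -0.032]
```

View pics/w14c.png

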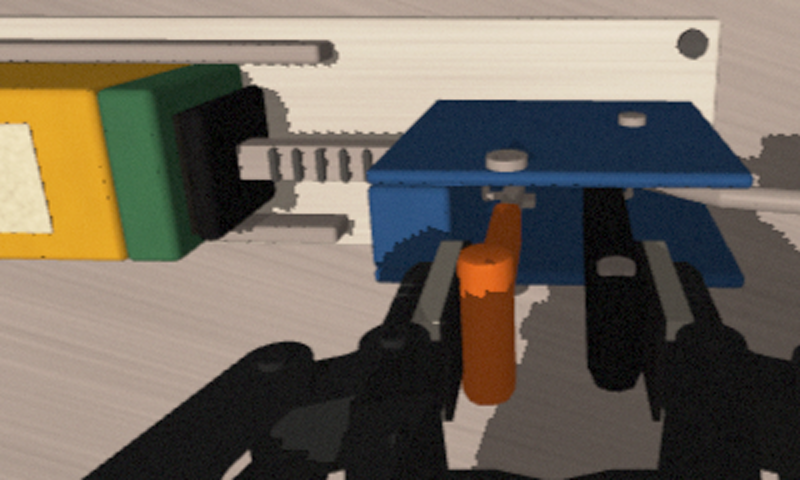

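It stopped short at a 38 mm gap with the jaw against the flush lid, so the lid is home. Now open, rise, and rotate across the bar for the tab.

Call:
{"api": "drive_tool", "payload": {"xyz": [[0,0,0],[0,0,0],[0,0,0],[0,0,0.3],[0,0,0.8]], "rotation": [[0,0,0],[0,0,0],[0,0,0],[0,0,0],[0,0,0]], "fingers": [1,1,1,1,1]}}

```text
clock: 10.72
position: [0.5468, -0.0801, 0.133]
orientation: [-3.068, -0.475, -0.028]
contact_force: [-0.2, 0.4, -0.5]
finger_gap: 0.0853
```

Call:
{"api": "drive_tool", "payload": {"xyz": [[0,0,0.8],[0,0,0.4],[0,0,0],[0.1,-0.4,0],[0.1,-0.4,0]], "rotation": [[0,0,0],[0,0,1],[0,0,1],[0,0,1],[0,0,1]], "fingers": [1,1,0,0,0]}}

```text
clock: 11.35
position: [0.5549, -0.1047, 0.1763]
orientation: [-2.933, -1.017, -0.027]
contact_force: [-0.1, 0.1, -0.3]
finger_gap: 0.0323
```

```bash
python3 look.py scene s15;python3 pos.py; python3 - <<'E'
from h import *
p,d,i=load('s15.npz'); crop(p,200,100,380,280,3,'pics/s15c.png')
E
```

```text
clock 11.4 clamp xy mm [-40.4  -2.1] z 0.1763 gap 0.024 F [-1.1 -1.4 -0.8] o [-2.932 -1.023 -0.027]
```

View pics/s15c.png

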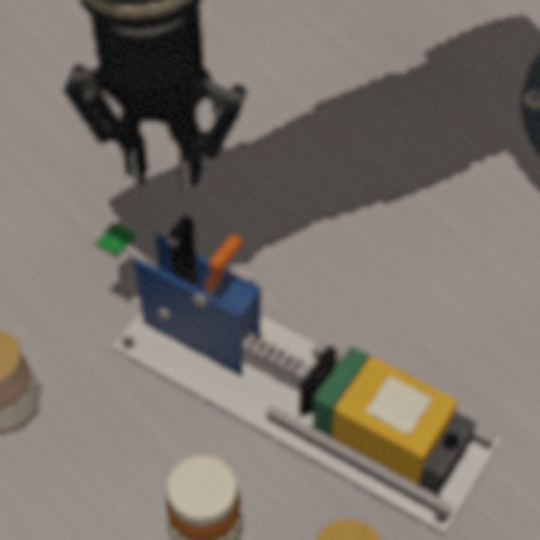

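Call:
{"api": "drive_tool", "payload": {"xyz": [[0.08,-0.3,0],[0.08,-0.3,0],[0.08,-0.3,0],[0.08,-0.3,0],[0.08,-0.3,0]], "rotation": [[0,0,1],[0,0,1],[0,0,1],[0,0,1],[0,0,1]], "fingers": [0,0,0,0,0]}}

```text
clock: 12.02
position: [0.5679, -0.1516, 0.1793]
orientation: [-2.635, -1.64, -0.018]
contact_force: [-1.0, 0.3, -0.2]
finger_gap: -0.0002
```

Call:
{"api": "drive_tool", "payload": {"xyz": [[0.05,-0.2,0],[0,0,0],[0,0,0],[0,0,0],[0,0,0]], "rotation": [[0,0,1],[0,0,1],[0,0,1],[0,0,1],[0,0,1]], "fingers": [0,0,0,0,0]}}

```text
clock: 12.65
position: [0.5699, -0.1579, 0.182]
orientation: [-2.212, -2.178, -0.006]
contact_force: [-0.3, -0.0, -0.2]
finger_gap: -0.0001
```

Call:
{"api": "drive_tool", "payload": {"xyz": [[0,0,0],[0,0,0],[0,0,0]], "rotation": [[0,0,1],[0,0,1],[0,0,0]], "fingers": [0,0,0]}}

```text
clock: 13.02
position: [0.5702, -0.1574, 0.1836]
orientation: [-2.014, -2.364, -0.002]
contact_force: [-0.4, -0.2, -0.2]
finger_gap: -0.0001
```

```bash
python3 look.py wrist w16;python3 pos.py; python3 look.py scene s16;python3 - <<'E'
from h import *
p,d,i=load('s16.npz'); crop(p,200,100,380,280,3,'pics/s16c.png')
P=depthpts(d,i);c=np.load('clamp.npz');R,t=c['R'],c['t']
p,d,i=load('w16.npz');P=depthpts(d,i);Q=(P[...,:2]-t)@R*1000
# lowest gripper points: near pixels
m=(d>0)&(d<.17); z=P[...,2]; print(z[m].min() if m.any() else None)
for v in range(250,330,10): print(v,[(u,Q[v,u].round(0).tolist(),round(float(z[v,u])*1000)) for u in (255,265,275,285,295)])
from workcell import r; print(r.sense()['joint_pos'].round(2))
E
```

```text
clock 13.07 clamp xy mm [-94.   -0.9] z 0.1836 gap 0.0002 F [ 0.5  0.4 -0.2] o [-2.015e+00 -2.363e+00 -2.000e-03]
0.2251514460235412
250 [(255, [-167.0, 39.0], 0), (265, [-168.0, 27.0], 1), (275, [-170.0, 15.0], -1), (285, [-171.0, 3.0], 1), (295, [-174.0, -9.0], 0)]
260 [(255, [-180.0, 41.0], 0), (265, [-83.0, 1.0], 229), (275, [-84.0, -4.0], 228), (285, [-84.0, -8.0], 228), (295, [-187.0, -8.0], 0)]
270 [(255, [-87.0, 6.0], 230), (265, [-83.0, 0.0], 238), (275, [-84.0, -4.0], 238), (285, [-84.0, -8.0], 239), (295, [-89.0, -12.0], 230)]
280 [(255, [-87.0, 5.0], 240), (265, [-84.0, 0.0], 247), (275, [-84.0, -4.0], 247), (285, [-85.0, -8.0], 247), (295, [-89.0, -12.0], 239)]
290 [(255, [-87.0, 5.0], 248), (265, [-84.0, -0.0], 254), (275, [-85.0, -4.0], 253), (285, [-86.0, -8.0], 253), (295, [-89.0, -12.0], 247)]
300 [(255, [-81.0, 2.0], 266), (265, [-85.0, -0.0], 260), (275, [-86.0, -4.0], 260), (285, [-86.0, -8.0], 260), (295, [-85.0, -12.0], 263)]
310 [(255, [-83.0, 2.0], 269), (265, [-84.0, -1.0], 269), (275, [-90.0, -3.0], 259), (285, [-85.0, -8.0], 268), (295, [-85.0, -11.0], 269)]
320 [(255, [-84.0, 2.0], 274), (265, [-84.0, -1.0], 275), (275, [-93.0, -3.0], 261), (285, [-85.0, -8.0], 275), (295, [-85.0, -11.0], 274)]
[-0.28  0.44  0.26  1.42  0.02  1.13]
```

View pics/w16.png

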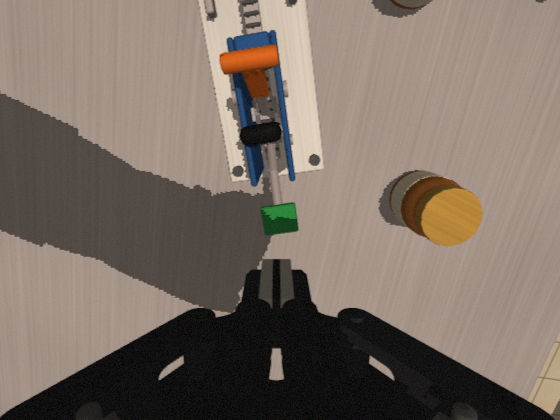

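View pics/s16c.png

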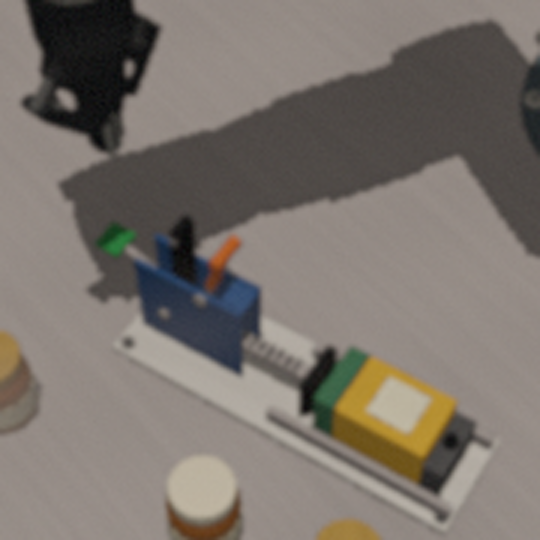

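The closed tips are measured at z 0.225, which is TCP + 0.041, consistent with before. I'll shift to clamp x -107, finish the turn, and descend to just above the tab.

Call:
{"api": "drive_tool", "payload": {"xyz": [[0.05,-0.35,0],[0,0,-0.5],[0,0,-0.9],[0,0,-0.9],[0,0,-0.4]], "rotation": [[0,0,0.8],[0,0,0.8],[0,0,0],[0,0,0],[0,0,0]], "fingers": [0,0,0,0,0]}}

```text
clock: 13.75
position: [0.5724, -0.1684, 0.1022]
orientation: [-1.856, -2.494, 0.0]
contact_force: [-0.3, 0.3, 0.5]
finger_gap: -0.0003
```

Call:
{"api": "drive_tool", "payload": {"xyz": [[0,0,0]], "rotation": [[0,0,0]], "fingers": [0]}}

```text
clock: 13.88
position: [0.5721, -0.1683, 0.102]
orientation: [-1.857, -2.492, 0.001]
contact_force: [0.3, -0.6, 1.2]
finger_gap: -0.0001
```

```bash
python3 look.py wrist w17;python3 pos.py; python3 look.py scene s17;python3 - <<'E'
from h import *
p,d,i=load('s17.npz'); crop(p,200,100,380,280,3,'pics/s17c.png')
E
```

```text
clock 13.93 clamp xy mm [-105.3    0.2] z 0.1026 gap 0.0003 F [-0.6 -0.3  0.4] o [-1.857 -2.493  0.   ]
```

View pics/w17.png

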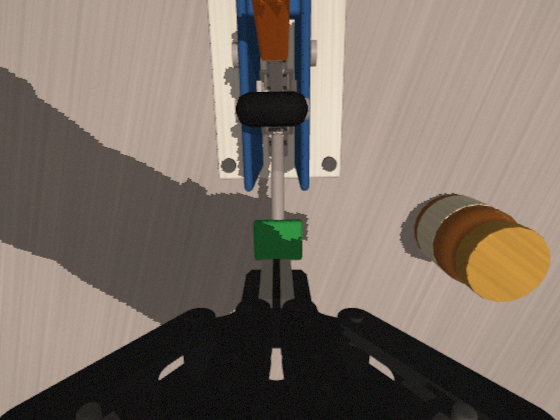

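View pics/s17c.png

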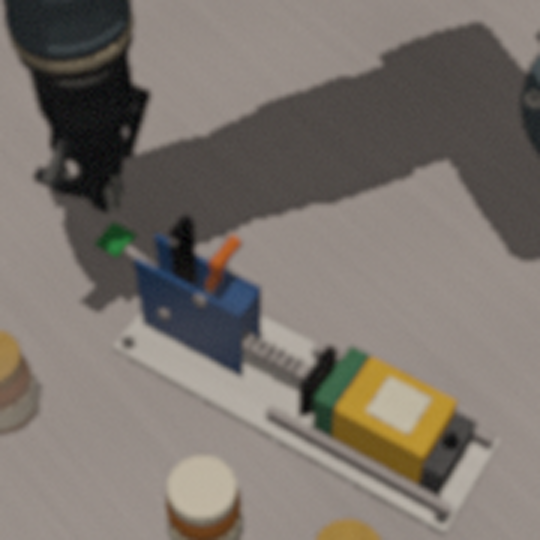

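The fingers are aligned over the tab at (277,240). Now pressing down.

Call:
{"api": "drive_tool", "payload": {"xyz": [[0,0,-0.7],[0,0,-0.5],[0,0,-0.3],[0,0,-0.3],[0,0,-0.1]], "rotation": [[0,0,0],[0,0,0],[0,0,0],[0,0,0],[0,0,0]], "fingers": [0,0,0,0,0]}}

```text
clock: 14.6
position: [0.5757, -0.1698, 0.0481]
orientation: [-1.863, -2.498, -0.003]
contact_force: [0.1, -3.4, 1.6]
finger_gap: -0.0001
```

```bash
python3 pos.py; python3 look.py scene s18;python3 - <<'E'
from h import *
p,d,i=load('s18.npz'); crop(p,200,100,380,280,3,'pics/s18c.png')
E
```

```text
clock 14.6 clamp xy mm [-107.5   -2.5] z 0.0481 gap -0.0001 F [ 0.1 -3.4  1.6] o [-1.863 -2.498 -0.003]
```

View pics/s18c.png

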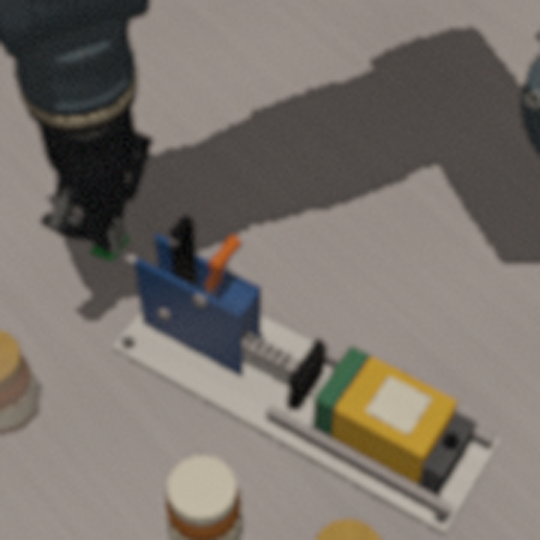

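The jaw is springing back. I'll press the tab right down and hold.

Call:
{"api": "drive_tool", "payload": {"xyz": [[0,0,-0.25],[0,0,-0.12],[0,0,0],[0,0,0],[0,0,0]], "rotation": [[0,0,0],[0,0,0],[0,0,0],[0,0,0],[0,0,0]], "fingers": [0,0,0,0,0]}}

```text
clock: 15.28
position: [0.5768, -0.1699, 0.0397]
orientation: [-1.865, -2.501, -0.006]
contact_force: [-3.0, 0.2, 8.4]
finger_gap: -0.0001
```

Call:
{"api": "drive_tool", "payload": {"xyz": [[0,0,0],[0,0,0],[0,0,0],[0,0,0],[0,0,0]], "rotation": [[0,0,0],[0,0,0],[0,0,0],[0,0,0],[0,0,0]], "fingers": [0,0,0,0,0]}}

```text
clock: 15.9
position: [0.5765, -0.1699, 0.0401]
orientation: [-1.865, -2.502, -0.006]
contact_force: [-1.1, -1.1, 5.2]
finger_gap: -0.0
```

```bash
python3 pos.py; python3 look.py scene s19;python3 - <<'E'
from h import *
p,d,i=load('s19.npz'); crop(p,225,165,370,280,5,'pics/s19c.png')
E
```

```text
clock 15.9 clamp xy mm [-107.8   -3.2] z 0.0401 gap -0.0 F [-1.1 -1.1  5.2] o [-1.865 -2.502 -0.006]
```

View pics/s19c.png

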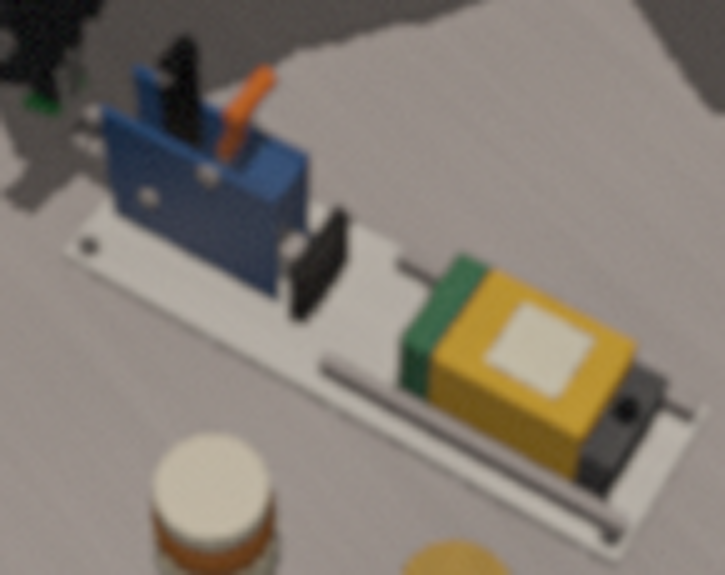

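The jaw is fully back, at the same pixels as at the start, (345,215) to (300,318). Now let go.

Call:
{"api": "drive_tool", "payload": {"xyz": [[0,0,0.4],[0,0,0.7],[0,0,0.9],[0,0,0.9],[0,0,0.9]], "rotation": [[0,0,0],[0,0,0],[0,0,0],[0,0,0],[0,0,0]], "fingers": [0,0,0,0,0]}}

```text
clock: 16.58
position: [0.5745, -0.1683, 0.1574]
orientation: [-1.861, -2.498, -0.005]
contact_force: [0.6, -0.4, 0.1]
finger_gap: 0.0
```

Call:
{"api": "drive_tool", "payload": {"xyz": [[0,-0.5,0.3],[0,-0.5,0],[0,0,0],[0,0,0]], "rotation": [[0,0,0],[0,0,0],[0,0,0],[0,0,0]], "fingers": [0,0,0,0]}}

```text
clock: 17.08
position: [0.5751, -0.1988, 0.1691]
orientation: [-1.862, -2.5, -0.008]
contact_force: [-0.4, 0.0, 0.3]
finger_gap: 0.0002
```

```bash
python3 pos.py; python3 look.py scene s20;python3 look.py top t20;python3 - <<'E'
from h import *
p,d,i=load('s20.npz'); crop(p,225,165,370,280,5,'pics/s20c.png')
p,d,i=load('t20.npz'); crop(p,195,180,385,285,4,'pics/t20c.png')
c=np.load('clamp.npz');R,t=c['R'],c['t']
P=depthpts(d,i);hsv=cv2.cvtColor(p,cv2.COLOR_RGB2HSV)
z=P[...,2];Q=(P[...,:2]-t)@R*1000
m=(z>.065)&(z<.08)&(Q[...,0]>80)&(Q[...,0]<240)&(abs(Q[...,1])<40)
print('tin top x range',np.percentile(Q[m][:,0],[.5,99.5]).round(1))
E
```

```text
clock 17.07 clamp xy mm [-135.     6.8] z 0.1691 gap 0.0002 F [-0.4  0.   0.3] o [-1.862 -2.5   -0.008]
tin top x range [121.7 224.9]
```

View pics/s20c.png

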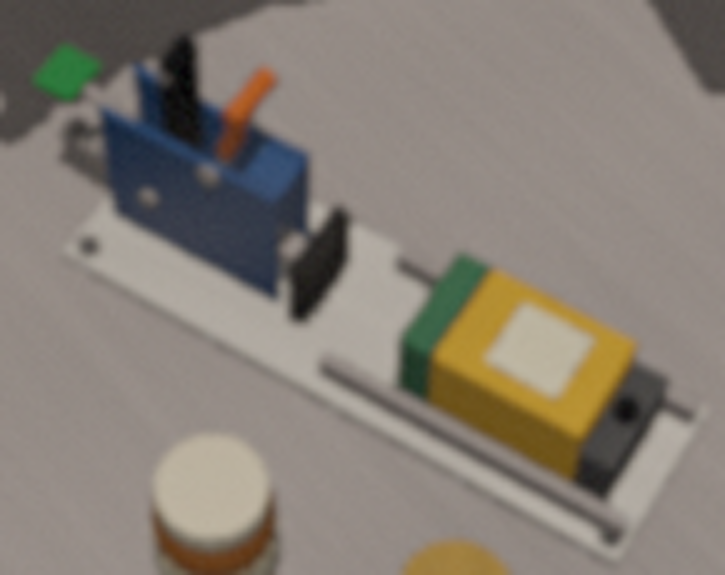

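View pics/t20c.png

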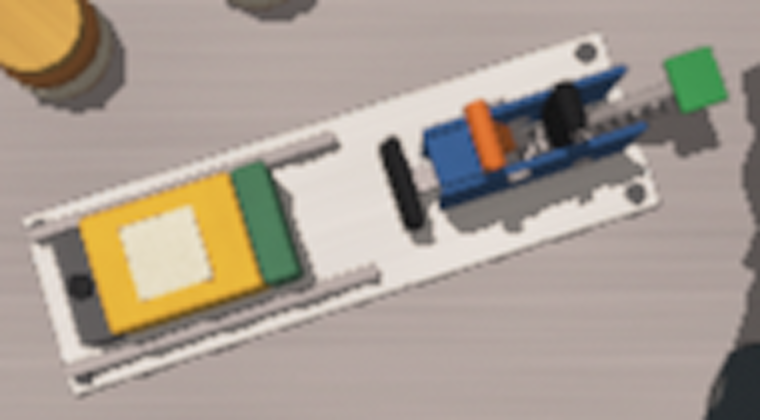

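The length measured over the tin is about 103 mm (104 when closed), with no neck showing. The jaw is fully back, the tab is up, the trigger is at rest, and the robot is clear. Handing in.

```bash
python3 - <<'E'
from workcell import r
print(r.close_job())
E
```

```text
the job is handed in; nothing more can be done
None
```

The gift tin is closed, the jaw is fully back and the job was handed in at about 17 s; no verdict was reported.

I squeezed the trigger five times. Squeeze 3 brought the tin against the end stop, and squeeze 4 pressed the lid home. Squeeze 5 stopped short at a 38 mm gap, which confirmed there was nothing left to push. I then held the tab down for over a second until the jaw had sprung back, and let go.

**Last checks:**
- **Lid:** no bare neck shows in the scene, top or wrist views. The tin measures about 103 mm from above, against 104 mm when closed.
- **Jaw, trigger and tab:** the jaw is at its starting pixels in the scene view, with the tab up and the trigger at rest.
- **Jars and robot:** I saw no sign of a jar having moved, and the gripper was touching nothing.

**What disagreed:**
- **TCP height:** the fingertips appeared about 40 mm (shut) to 50 mm (open) above the reported TCP in both the wrist and scene cameras. I trusted the cameras for all heights.
- **Tin position:** in the last top view the tin came out about 11 mm too far along the bar. I think this is because the clamp frame was fitted from the wrist camera, so I used only the tin's length from that view.
- **Wrist force:** it briefly read about 71 N during squeeze 4. That is below the 120 N limit, but it is only what I happened to sample, so the true peak may have been higher.

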